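Hold the rotator's spring key switch on

ROBOT

A 6-joint arm with a two-finger parallel gripper is mounted at the origin on the work surface. World frame = base frame: x ahead of the robot, y to its left, z up, the work surface at z = 0. Lengths are in m, angles in rad, forces in N, time in s.
With the tool pointing down it reaches from about 0.375 to 0.975 m from the base axis. Payload 3.8 kg.
Tool frame: the origin (TCP) lies on the mounting face of the last link; the fingertips stand 173 mm ahead of it and the grasp point (between the pads) lies 155 mm ahead of it; z points along the fingers, y is the line along which they close (so a half turn about z gives the same grasp; the last joint's range is limited). The gripper opens to 85 mm and grips with 20 to 120 N. Pads are 22 mm wide; open, the fingers measure 114 mm over their backs; the gripper's body (76 mm by 85 mm) begins 54 mm behind the grasp point. The pads swing forward as they close: fully open they stand 13 mm farther back than shut.
Start: joints at [1.292, 0.264, 1.604, -0, 1.274, -0.037], TCP at [0.162, 0.655, 0.405] pointing down, gripper open.
Joint ranges: [-2.63, 2.63], [-0.94, 2.18], [0.31, 2.57], [-1.31, 4.45], [0, 2.66], [-2.55, 2.55]. Speed limits (rad/s): [2.57, 2.57, 3.14, 3.14, 3.14, 3.14].

INTERFACE

Orientations are given as a rotation vector (axis times angle).
In Python, from workcell import bot gives the robot as it stands.
- The arm moves only by the tool drive_tool, never from a script. Its argument "increments" is a list of rows, each an object with "delta_pos": the shift along the tool's x, y, z in mm, a list of three; "turn": the turn about the tool's z in rad; "jaw": the opening, from -1 (shut) to 1 (fully open). A call has 1 to 8 rows; each row shifts and turns the commanded pose from where the row before left it, along the tool's axes as they then stand; what a row does not reach is not made up. A row lasts 1/12 s, in which the tool goes at most 41.7 mm and 7.16 degrees, less where a joint would pass 70% of its speed; a pose out of reach is approached as far as the arm can. A call is refused whole if a number of a shift passes 41.7 or a number of a turn 0.125, either way. A call with a gripper value outside its range is refused whole. The fingers move at their own pace and stop on an object; "grip_force" is the grip in N (left out, the last holds). Time passes only in rows, so rows that do not move let the fingers close. It gives the time, the measured TCP pose, the force, the opening and the grip force at its end, in the units of the state.
- bot.read_state(): the state, without advancing time (a new reading comes with each control period).
- bot.read_camera(name): name is "side" or "top" or "wrist"; returns a dict with "pixels" (400x640x3 uint8, red, green, blue), "fovy" (degrees; the focal length in pixels is half the picture's height over the tangent of half this angle, whatever the lens; pixels are square), "cx", "cy" (the principal point, pixels), "camera_from_world" (4x4, takes a point from world to camera coordinates); the wrist camera has in their place "hand_eye" (4x4, takes a point from camera to tool coordinates, whose origin is the TCP and whose axes are the flange's). Camera axes: x right, y down, z forward; pixel columns grow to the right and rows downward; lengths in m; the calibration is good to about 2 mm. A picture is of the moment at which its call begins: read the wrist's pose just before it. There is no depth.
- bot.finish_job(): hands the job in; it is judged then, once.
The state is a dict: "time": time; "q": joint angles; "joint_vel": joint speeds; "joint_torque": joint torques, N m; "tool_pos": TCP position; "tcp_rot": TCP orientation; "wrist_force": force on the tool from outside, world axes, zero at the start; "torque": the same for the moment, N m; "width": opening from 0.0 (shut) to 1.0 (fully open); "grip_force": force on a finger pad.
Only numpy, scipy, OpenCV 4.12 (cv2) and the standard library are available. Lean on these libraries where they do the work, as an engineer would, in place of code of your own. Each camera call takes 0.05 s, during which the arm holds its last target. There are 200 camera calls.

TASK

Lift the yellow-headed key out of the blue bin, push its blade down into the keyway on top of the rotator control box, easing and wiggling it past the two sticky pins until its shoulder disc sits fully home on the brass plate, then turn it clockwise (seen from above) a quarter turn to the stop. The switch springs back, so finish while still gripping the key and holding it fully turned and fully home. Leave the black-headed key, the compass, the two tubes and the insulator where they are.

Things in the scene. Friction and masses are not known exactly. Their poses are not given: they have to be found in the camera images.
- key_center (a point): Centre of the flat yellow head of the key to use, 28 (x) x 10 (y) x 32 (z) mm; pinch it across the 10 mm (y) faces. Own z points up, away from the blade. Loose, about 45 g. It stands upright, bit down, in either of the two slots of the bin's wooden block, shoulder disc on the block. From here down the key's axis: head to -16 mm, thin neck to -23, shoulder disc to -26, shank to -35, bit to -49 mm.
- key_shoulder (a point): Centre of the underside of the yellow-headed key's steel shoulder disc (22 mm diameter, 3 mm thick), on the key's axis 26 mm below the head's centre, same axes. Below it: a 6 mm round shank 9 mm long, then the bit, 16 (x) x 6 (y) mm and 14 mm long with a rounded tip. The bit is the same either way round (half a turn about z).
- other_key_center (a point): Centre of the head of a second key, same shape and size but with a black head; it stands in the block's other slot, 55 mm away along the keys' x. Not to be disturbed.
- bin: Blue open-topped parts bin, 150 x 150 x 45 mm, walls 4 mm, fixed; origin at the centre of its underside, z up. In it, along its x, is a wooden block 110 x 36 mm, its top 34 mm above the underside, with two key slots 18 x 8 mm centred 27.5 mm either side of the middle. The keys' y is the bin's y; their heads reach 76 mm above the underside.
- rotator_box: Grey rotator control box, fixed, 160 (x) x 220 (y) x 88 mm; origin at the centre of its underside, z up. A black crank sticks out 56 mm from its -y side, at 50 mm height. In the middle of its top is a brass lock plate, 56 x 56 mm and 6 mm thick, with the keyway slot in its centre.
- lock_mouth (a point): Centre of the keyway at the brass plate's upper face, 94 mm above the desk. Axes of the box; the slot is 18 mm along x, 8 mm along y, with a 1 mm chamfer. Under the plate is the turning cylinder with a like slot. The key is home when its shoulder disc lies on the plate (key_shoulder at this point); only then is the bit below the plate and free to turn. Two sticky pins: see lock.
- lock (a joint): Angle of the lock's cylinder, rad: 0 at rest (slots in line), growing clockwise seen from above, stop at 1.55. A spring turns it back: 0.02 N m at 0, 0.11 at the stop. The bit has about 0.13 rad of play, so turn the key a little farther. Two sticky pins stand 3.5 mm into the slot's long sides, 3 mm below the plate's face; the bit passes with 10 to 20 N of straight push, less if wiggled 1 mm.
- compass: Brass-cased compass, 76 mm diameter, 25 mm tall, loose, origin at the centre of its underside. Bystander.
- tube1: Smoky glass octal vacuum tube standing on its black base, 39 mm diameter, 96 mm tall, loose, origin at the centre of its underside. Bystander.
- tube2: A second tube like the first. Bystander.
- insulator: Cream porcelain feedthrough insulator standing upright, 52 mm diameter, 70 mm tall, loose, origin at the centre of its underside. Bystander.
There are look-alikes about, which are no part of the job. What is shaped like the part that bears key_center but orange is not meant. Of the things that look like the bin, the smaller one is meant.

How it is judged:
On the way, in this order (a step that is already met when the one before it is completed fails the run):
1. the yellow-headed key is lifted clear out of the bin in the fingers (z of key_shoulder in the frame of bin above 0.07 m and contact force between the fingers and key above 1 N), for 0.1 s.
2. the key is fully home in the lock, not yet turned (z of key_shoulder in the frame of lock_mouth below 0.003 m and horizontal distance between key_shoulder and lock_mouth below 0.004 m and value of joint lock below 0.3 rad), for 0.1 s.
At the end, for the whole second after the job is handed in: The robot still grips the yellow-headed key, its shoulder disc within 3 mm of the lock plate and 4 mm of the keyway's centre, upright within 0.15 rad, and the lock cylinder is held still, turned beyond 1.3 rad against its spring (value of joint lock above 1.3 rad and velocity of joint lock between -0.1 and 0.1 rad/s and z of key_shoulder in the frame of lock_mouth below 0.003 m and horizontal distance between key_shoulder and lock_mouth below 0.004 m and angle between key_shoulder's own z axis and vertical below 0.15 rad and contact force between the fingers and key above 1 N); the arm keeps its last pose, push and grip.
It fails at once if the black-headed key is moved more than 15 mm (distance of other_key_center from where it was at the start of the episode above 0.015 m).
It fails at once if the compass, a tube or the insulator is moved more than 20 mm (distance of any of compass, tube1, tube2, insulator from where it was at the start of the episode above 0.02 m).
It also fails if it takes over 51 s, if anything falls off the work surface, if the arm or the gripper's body presses on something with over 40 N, if the wrist force passes 120 N, or if a joint passes its speed limit or range.

## Working session

There is one attempt and no reset: what is moved stays moved. The work goes in short steps, Python scripts to look and compute and a tool call to move; the robot and the scene stay as the last step left them, time stands still between calls to the robot, and variables do not carry over. Pictures are saved under pics/ and viewed, at most 13 in all, crops included, and the job is handed in when it is done.

Besides the shell and the picture viewer there is one more tool, called after "Emit:" as name(argument=value, ...), one argument or row to a line, values as JSON. drive_tool: Moves the arm, as the interface text tells. Its arguments: {"type":"object","properties":{"increments":{"type":"array"},"grip_force":{"type":"number"}},"required":["increments"]}

```bash
mkdir -p pics; cat > h.py <<'E'
import numpy as np, cv2
from workcell import bot
from scipy.spatial.transform import Rotation as R
def grab(n,save=None):
    s=bot.read_state(); c=bot.read_camera(n); p=np.array(c['pixels'])
    f=200/np.tan(np.radians(c['fovy'])/2)
    if n=='wrist':
        T=np.eye(4);T[:3,:3]=R.from_rotvec(s['tcp_rot']).as_matrix();T[:3,3]=s['tool_pos']
        W=T@np.array(c['hand_eye'])
    else: W=np.linalg.inv(np.array(c['camera_from_world']))
    if save: cv2.imwrite(save,p[:,:,::-1])
    return dict(p=p,f=f,cx=c['cx'],cy=c['cy'],W=W,keys=[k for k in c if k!='pixels'])
def ray(c,u,v):
    d=c['W'][:3,:3]@np.array([(u-c['cx'])/c['f'],(v-c['cy'])/c['f'],1]); return c['W'][:3,3],d/np.linalg.norm(d)
def onz(c,u,v,z):
    o,d=ray(c,u,v); return o+d*(z-o[2])/d[2]
def proj(c,P):
    q=np.linalg.inv(c['W'])@np.append(P,1); return np.array([c['f']*q[0]/q[2]+c['cx'],c['f']*q[1]/q[2]+c['cy']])
E
python3 - <<'E'
from h import *
s=bot.read_state(); print(s)
for n in('top','side'):
    c=grab(n,f'pics/{n}0.png'); print(n,c['keys'],c['f'],c['cx'],c['cy'],c['W'].round(3))
E
```

```text
{'time': 0.0, 'q': array([ 1.29211202e+00,  2.64789589e-01,  1.60537085e+00, -1.70866321e-05,
        1.27369435e+00, -3.68806432e-02]), 'joint_vel': array([ 0.00067448, -0.00130112,  0.00046228, -0.00045429,  0.00195267,
        0.00080511]), 'joint_torque': array([-6.22016560e-04, -5.15111804e+01, -3.67319584e+01, -1.05960100e-04,
        1.28351228e-02, -9.16324616e-08]), 'tool_pos': array([0.1615309 , 0.65504119, 0.40333873]), 'tcp_rot': array([-0.37885066, -3.11832204,  0.00351287]), 'wrist_force': array([0.16161589, 0.73824388, 0.16598377]), 'torque': array([ 0.00107511,  0.0136006 , -0.03936759]), 'grip_force': 0.0, 'width': 1.002855082441914}
top ['fovy', 'cx', 'cy', 'camera_from_world'] 381.43630107660994 316.2215415247482 202.12589530204954 [[ 0.02  -0.995  0.098  0.41 ]
 [-1.    -0.018  0.023  0.047]
 [-0.021 -0.098 -0.995  1.049]
 [ 0.     0.     0.     1.   ]]
side ['fovy', 'cx', 'cy', 'camera_from_world'] 460.24673541330003 315.81097433283554 193.53287281034687 [[ 0.946 -0.154  0.287  0.157]
 [-0.325 -0.486  0.811 -0.854]
 [ 0.014 -0.86  -0.51   0.673]
 [ 0.     0.     0.     1.   ]]
```

View pics/top0.png

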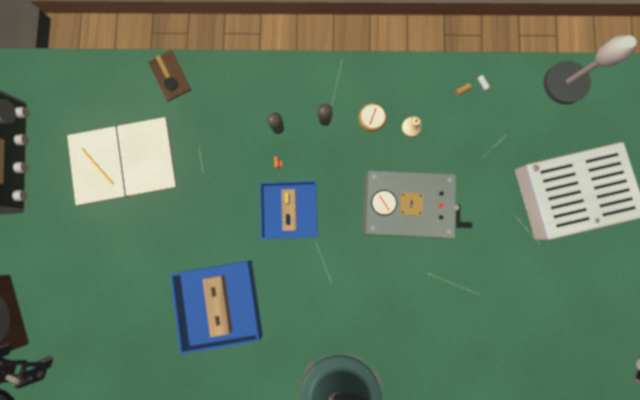

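View pics/side0.png

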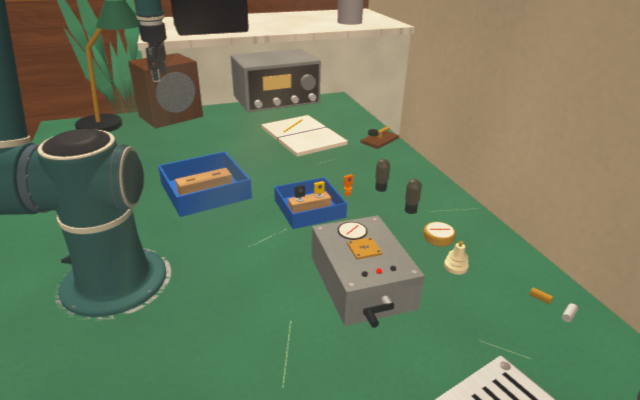

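The candidates:
- **Yellow key head:** top (288,198), side (319,187), in the small bin at top (290,210).
- **Black head:** top (289,218), in the same bin.
- **Orange look-alike:** top (278,162), outside the bin.
- **Larger bin:** top (217,307), the decoy.

The yellow head in the smaller bin fits the description. I'll measure it and confirm it in a crop.

```bash
python3 - <<'E'
from h import *
t=grab('top'); s=grab('side')
def comp(c,lo,hi,roi):
    x0,y0,x1,y1=roi
    h=cv2.cvtColor(np.ascontiguousarray(c['p'][y0:y1,x0:x1]),cv2.COLOR_RGB2HSV)
    m=cv2.inRange(h,lo,hi); n,l,st,ce=cv2.connectedComponentsWithStats(m)
    i=1+np.argmax(st[1:,4]); 
    cn=max(cv2.findContours(m,cv2.RETR_EXTERNAL,cv2.CHAIN_APPROX_NONE)[0],key=cv2.contourArea)
    return ce[i]+[x0,y0],st[i],cn.reshape(-1,2)+[x0,y0]
yt=comp(t,(22,120,120),(35,255,255),(262,184,316,236)); ys=comp(s,(22,120,120),(35,255,255),(300,175,335,200))
print(yt[:2],ys[:2])
print('yellow top z.076',onz(t,*yt[0],.074),'side z.06',onz(s,*ys[0],.06))
def tri(a,b):
    (o1,d1),(o2,d2)=a,b; A=np.stack([d1,-d2],1); k=np.linalg.lstsq(A,o2-o1,rcond=None)[0]
    return (o1+k[0]*d1+o2+k[1]*d2)/2, np.linalg.norm(o1+k[0]*d1-o2-k[1]*d2)
print('tri',tri(ray(t,*yt[0]),ray(s,*ys[0])))
pt=comp(t,(12,110,90),(28,255,255),(398,188,428,220)); ps=comp(s,(12,110,90),(28,255,255),(345,235,385,262))
print(pt[:2],ps[:2])
print('plate',onz(t,*pt[0],.094),onz(s,*ps[0],.094))
for c,n,q,z in((t,'top',pt,.094),(s,'side',ps,.094)):
    w=np.array([onz(c,*p,z)[:2] for p in q[2]],np.float32)*1000
    print(n,'plate rect mm',cv2.minAreaRect(w))
bt=comp(t,(100,100,60),(125,255,255),(250,172,330,246))
w=np.array([onz(t,*p,.045)[:2] for p in bt[2]],np.float32)*1000; print('bin rect',cv2.minAreaRect(w))
a=cv2.resize(t['p'][170:250,240:320],(400,400),interpolation=cv2.INTER_CUBIC);b=cv2.resize(s['p'][160:240,270:350],(400,400),interpolation=cv2.INTER_CUBIC)
cv2.imwrite('pics/crop1.png',np.hstack([a,b])[:,:,::-1])
E
```

```text
(array([285.92, 197.  ]), array([23,  9,  3,  9, 25], dtype=int32)) (array([318.84      , 187.14666667]), array([15,  7,  9, 11, 75], dtype=int32))
yellow top z.076 [0.51810038 0.14769511 0.074     ] side z.06 [0.52055703 0.15214953 0.06      ]
tri (array([0.51941637, 0.14894092, 0.06195459]), np.float64(3.5854716239712314e-05))
(array([410.88916877, 203.4559194 ]), array([  2,   5,  22,  22, 397], dtype=int32)) (array([364.02912621, 247.60776699]), array([  2,   2,  35,  22, 515], dtype=int32))
plate [ 0.50530638 -0.16823591  0.094     ] [ 0.50656183 -0.16877973  0.094     ]
top plate rect mm ((505.311767578125, -167.282470703125), (52.243770599365234, 52.763736724853516), 89.62935638427734)
side plate rect mm ((507.0049133300781, -167.25389099121094), (64.33696746826172, 58.39200210571289), 88.02999114990234)
bin rect ((489.1225280761719, 144.05630493164062), (150.388671875, 151.00904846191406), 3.1275670528411865)
```

View pics/crop1.png

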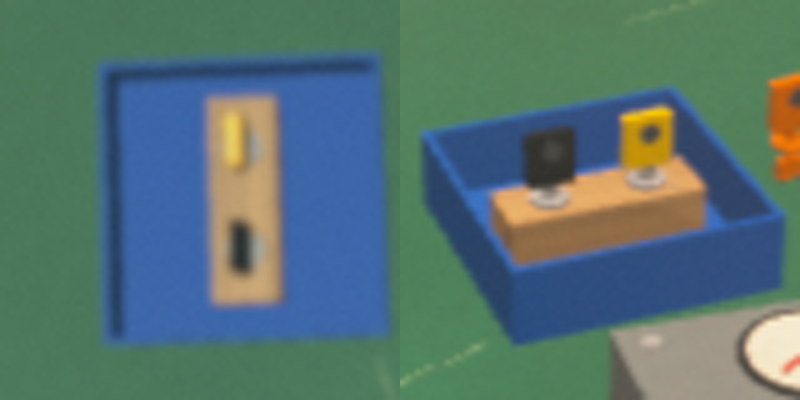

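Confirmed: the crop shows the yellow key in the smaller bin's far (+x) slot (left panel 233,138) and the black key in the near one. The orange look-alike is outside the bin. Next I'll go above the key.

```bash
cat >> h.py <<'E'
def plan(P,yaw):
    "P: target TCP world; yaw: target angle of tool x; prints turn, then delta in tool axes after the turn"
    s=bot.read_state(); M=R.from_rotvec(s['tcp_rot']).as_matrix()
    y0=np.arctan2(M[1,0],M[0,0]); dt=-((yaw-y0+np.pi)%(2*np.pi)-np.pi)
    M2=M@R.from_rotvec([0,0,dt]).as_matrix()
    print('t',round(float(s['time']),2),'pos',s['tool_pos'].round(4),'yaw',round(float(y0),4),'zaxis',M[:,2].round(4),'F',s['wrist_force'].round(1),'w',round(float(s['width']),3),'gf',round(float(s['grip_force']),1))
    print('turn',round(float(dt),4),'delta mm',((np.array(P)-s['tool_pos'])@M2*1000).round(1))
E
python3 -c "
from h import *
plan([.510,.148,.35],np.pi+.04)"
```

```text
t 0.2 pos [0.1616 0.6552 0.4038] yaw 2.8998 zaxis [-4.0e-04 -1.4e-03 -1.0e+00] F [ 0.4 -0.1 -0.6] w 1.002 gf 0.0
turn -0.2818 delta mm [-327.9 -520.6   54.4]
```

Emit:
drive_tool(
  increments=[
    {"delta_pos": [0,0,0],"turn": -0.094,"jaw": 1},
    {"delta_pos": [0,0,0],"turn": -0.094,"jaw": 1},
    {"delta_pos": [0,0,0],"turn": -0.094,"jaw": 1},
    {"delta_pos": [-20,-32,3],"turn": 0,"jaw": 1},
    {"delta_pos": [-20,-32,3],"turn": 0,"jaw": 1},
    {"delta_pos": [-20,-32,3],"turn": 0,"jaw": 1},
    {"delta_pos": [-20,-32,3],"turn": 0,"jaw": 1},
    {"delta_pos": [-20,-32,3],"turn": 0,"jaw": 1},
  ],
)

```text
time: 0.87
tool_pos: [0.2685, 0.498, 0.3893]
tcp_rot: [0.064, -3.141, 0.001]
wrist_force: [0.2, 0.3, -0.6]
width: 1.002
grip_force: 0.0
```

Emit:
drive_tool(
  increments=[
    {"delta_pos": [-20,-32,3],"turn": 0,"jaw": 1},
    {"delta_pos": [-20,-32,3],"turn": 0,"jaw": 1},
    {"delta_pos": [-20,-32,3],"turn": 0,"jaw": 1},
    {"delta_pos": [-20,-32,3],"turn": 0,"jaw": 1},
    {"delta_pos": [-20,-32,3],"turn": 0,"jaw": 1},
    {"delta_pos": [-20,-32,3],"turn": 0,"jaw": 1},
    {"delta_pos": [-20,-32,3],"turn": 0,"jaw": 1},
    {"delta_pos": [-20,-32,3],"turn": 0,"jaw": 1},
  ],
)

```text
time: 1.53
tool_pos: [0.4387, 0.2484, 0.3656]
tcp_rot: [-0.063, 3.141, 0.0]
wrist_force: [-0.8, 0.0, -0.3]
width: 0.998
grip_force: 0.0
```

Emit:
drive_tool(
  increments=[
    {"delta_pos": [-20,-32,3],"turn": 0,"jaw": 1},
    {"delta_pos": [-20,-32,3],"turn": 0,"jaw": 1},
    {"delta_pos": [-20,-32,3],"turn": 0,"jaw": 1},
    {"delta_pos": [0,0,0],"turn": 0,"jaw": 1},
    {"delta_pos": [0,0,0],"turn": 0,"jaw": 1},
  ],
)

```text
time: 1.95
tool_pos: [0.5027, 0.1549, 0.3563]
tcp_rot: [0.057, -3.14, 0.0]
wrist_force: [-0.1, 0.4, -1.0]
width: 1.0
grip_force: 0.0
```

```bash
python3 -c "
from h import *
plan([.519,.148,.35],np.pi+.04)
c=grab('wrist','pics/w1.png'); print(c['f'],c['cx'],c['cy'],c['W'].round(3)); print(proj(c,[.519,.148,.076]))"
```

```text
t 1.95 pos [0.5027 0.1549 0.3563] yaw -3.1056 zaxis [-9.e-04 -1.e-04 -1.e+00] F [-0.1  0.4 -1. ] w 1.0 gf 0.0
turn -0.004 delta mm [-16.   -7.5   6.2]
287.2444610531669 315.3387202485651 199.91847748886573 [[-0.035  0.947  0.318  0.421]
 [ 0.999  0.033  0.012  0.153]
 [ 0.     0.319 -0.948  0.325]
 [ 0.     0.     0.     1.   ]]
[306.60699022 214.40657076]
```

View pics/w1.png

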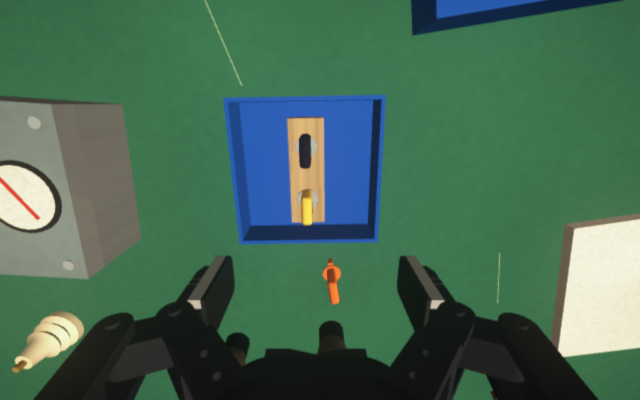

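The wrist view shows the yellow head at (307,207), the black head at (305,151), and the orange look-alike outside the bin at (332,282). I'll refine from this.

```bash
python3 - <<'E'
from h import *
c=grab('wrist')
h=cv2.cvtColor(c['p'],cv2.COLOR_RGB2HSV)
m=cv2.inRange(h,(20,120,90),(35,255,255)); m[:180]=0;m[235:]=0;m[:,:285]=0;m[:,330:]=0
v,u=np.nonzero(m); print(len(u),u.min(),u.max(),v.min(),v.max(),u.mean(),v.mean())
for r in range(v.min(),v.max()+1,4): print(r,u[v==r].min(),u[v==r].max())
print('bottom-of-pic edge z.076',onz(c,u.mean(),v.max()+.5,.076),'near edge z.076',onz(c,u.mean(),v.min(),.076),'center z.06',onz(c,u.mean(),v.mean(),.06))
# bin edges: blue mask contours on rim plane
b=cv2.inRange(h,(100,100,40),(128,255,255)); b[:80]=0; b[250:]=0; b[:,:200]=0;b[:,400:]=0
cn=max(cv2.findContours(b,cv2.RETR_EXTERNAL,cv2.CHAIN_APPROX_NONE)[0],key=cv2.contourArea).reshape(-1,2)
w=np.array([onz(c,*p,.045)[:2] for p in cn],np.float32)*1000; print(cv2.minAreaRect(w))
wd=cv2.inRange(h,(8,60,80),(19,200,255)); wd[:110]=0;wd[230:]=0;wd[:,:280]=0;wd[:,335:]=0
cn=max(cv2.findContours(wd,cv2.RETR_EXTERNAL,cv2.CHAIN_APPROX_NONE)[0],key=cv2.contourArea).reshape(-1,2)
w=np.array([onz(c,*p,.034)[:2] for p in cn],np.float32)*1000; print('block',cv2.minAreaRect(w))
E
```

```text
250 301 310 197 225 305.76 211.18
197 309 309
201 301 310
205 301 310
209 301 310
213 302 310
217 302 310
221 301 310
225 306 308
bottom-of-pic edge z.076 [0.52966926 0.14876404 0.076     ] near edge z.076 [0.50140169 0.14800846 0.076     ] center z.06 [0.52132954 0.14804799 0.06      ]
((489.4604187011719, 145.95242309570312), (149.99929809570312, 149.88711547851562), 3.000779867172241)
block ((490.7580871582031, 145.6962127685547), (113.60332489013672, 35.211856842041016), 2.5632898807525635)
```

```bash
python3 -c "
from h import *
plan([.517,.1475,.215],np.pi+.05)"
```

```text
t 2.05 pos [0.5017 0.1568 0.3565] yaw -3.102 zaxis [-8.e-04  4.e-04 -1.e+00] F [0.7 0.1 0. ] w 0.998 gf 0.0
turn -0.0104 delta mm [-15.  -10.1 141.5]
```

Emit:
drive_tool(
  increments=[
    {"delta_pos": [-8,-5,10],"turn": -0.01,"jaw": 1},
    {"delta_pos": [-7,-4,15],"turn": 0,"jaw": 1},
    {"delta_pos": [0,0,25],"turn": 0,"jaw": 1},
    {"delta_pos": [0,0,25],"turn": 0,"jaw": 1},
    {"delta_pos": [0,0,10],"turn": 0,"jaw": 1},
    {"delta_pos": [0,0,0],"turn": 0,"jaw": 1},
    {"delta_pos": [0,0,0],"turn": 0,"jaw": 1},
  ],
)

```text
time: 2.63
tool_pos: [0.517, 0.149, 0.2711]
tcp_rot: [0.081, -3.139, 0.001]
wrist_force: [-0.2, -0.2, 0.2]
width: 1.001
grip_force: 0.0
```

```bash
python3 - <<'E'
from h import *
plan([.517,.1475,.215],np.pi+.05)
for k in range(3):
    c=grab('wrist','pics/w2.png'); print(bot.read_state()['tool_pos'].round(4))
h=cv2.cvtColor(c['p'],cv2.COLOR_RGB2HSV)
m=cv2.inRange(h,(20,120,60),(35,255,255))
cn=max(cv2.findContours(m,cv2.RETR_EXTERNAL,cv2.CHAIN_APPROX_NONE)[0],key=cv2.contourArea).reshape(-1,2)
print(cn.min(0),cn.max(0)); 
for z in(.076,):
  w=np.array([onz(c,*p,z)[:2] for p in cn])*1000; print(w.min(0),w.max(0),cv2.minAreaRect(w.astype(np.float32)))
E
```

```text
t 2.63 pos [0.517  0.149  0.2711] yaw -3.0898 zaxis [-1.6e-03 -4.0e-04 -1.0e+00] F [-0.2 -0.2  0.2] w 1.001 gf 0.0
turn 0.0018 delta mm [-0.1 -1.5 56.1]
[0.5177 0.149  0.2724]
[0.518  0.1489 0.2731]
[0.5182 0.1489 0.2735]
[304 202] [318 253]
[493.80571477 142.10460208] [529.15229175 151.89256194] ((511.5335388183594, 146.61460876464844), (35.101654052734375, 8.843504905700684), 3.072247266769409)
```

View pics/w2.png

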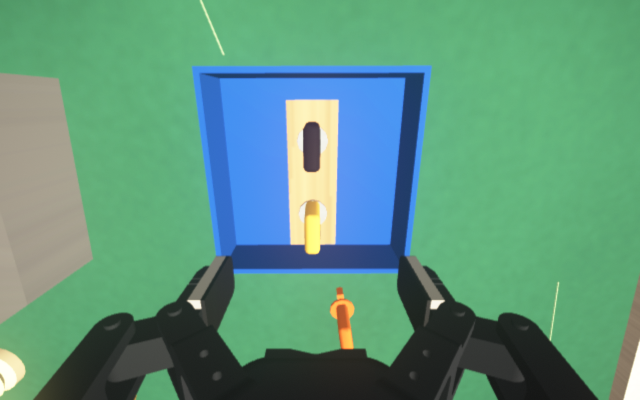

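The yellow head (312,228) is centred between the fingers. I'll descend and close.

Emit:
drive_tool(
  increments=[
    {"delta_pos": [2,-2,15],"turn": 0,"jaw": 1},
    {"delta_pos": [0,0,15],"turn": 0,"jaw": 1},
    {"delta_pos": [0,0,15],"turn": 0,"jaw": 1},
    {"delta_pos": [0,0,11],"turn": 0,"jaw": 1},
    {"delta_pos": [0,0,0],"turn": 0,"jaw": 1},
    {"delta_pos": [0,0,0],"turn": 0,"jaw": 1},
  ],
)

```text
time: 3.28
tool_pos: [0.5156, 0.1463, 0.216]
tcp_rot: [0.079, -3.14, 0.0]
wrist_force: [-0.5, -0.6, 0.0]
width: 0.996
grip_force: 0.0
```

Emit:
drive_tool(
  increments=[
    {"delta_pos": [0,0,0],"turn": 0,"jaw": -0.3},
    {"delta_pos": [0,0,0],"turn": 0,"jaw": -0.6},
    {"delta_pos": [0,0,0],"turn": 0,"jaw": -1},
    {"delta_pos": [0,0,0],"turn": 0,"jaw": -1},
    {"delta_pos": [0,0,0],"turn": 0,"jaw": -1},
    {"delta_pos": [0,0,0],"turn": 0,"jaw": -1},
    {"delta_pos": [0,0,0],"turn": 0,"jaw": -1},
    {"delta_pos": [0,0,0],"turn": 0,"jaw": -1},
  ],
  grip_force=50,
)

```text
time: 3.95
tool_pos: [0.5156, 0.1462, 0.216]
tcp_rot: [-0.079, 3.14, -0.0]
wrist_force: [-1.2, 0.4, 2.7]
width: 0.109
grip_force: 49.4
```

Emit:
drive_tool(
  increments=[
    {"delta_pos": [0,0,-6],"turn": 0,"jaw": -1},
    {"delta_pos": [0,0,-10],"turn": 0,"jaw": -1},
    {"delta_pos": [0,0,-16],"turn": 0,"jaw": -1},
    {"delta_pos": [0,0,-18],"turn": 0,"jaw": -1},
    {"delta_pos": [0,0,-20],"turn": 0,"jaw": -1},
    {"delta_pos": [0,0,-20],"turn": 0,"jaw": -1},
    {"delta_pos": [0,0,-20],"turn": 0,"jaw": -1},
    {"delta_pos": [0,0,0],"turn": 0,"jaw": -1},
  ],
  grip_force=80,
)

```text
time: 4.62
tool_pos: [0.5171, 0.1466, 0.3312]
tcp_rot: [-0.079, 3.132, 0.003]
wrist_force: [0.8, 1.3, -0.4]
width: 0.105
grip_force: 77.9
```

```bash
python3 - <<'E'
from h import *
s=grab('side'); c=grab('wrist')
st=bot.read_state(); p=st['tool_pos']; u,v=proj(s,p-[0,0,.155]).astype(int); print(u,v)
a=cv2.resize(s['p'][v-50:v+50,u-50:u+50],(400,400),interpolation=cv2.INTER_CUBIC); b=cv2.resize(c['p'][150:350,220:420],(400,400))
cv2.imwrite('pics/lift.png',np.hstack([a,b])[:,:,::-1])
plan([.5055,-.168,.325],np.pi-.0)
E
```

```text
318 150
t 4.72 pos [0.5157 0.1463 0.3271] yaw -3.0914 zaxis [ 2.5e-03  7.0e-04 -1.0e+00] F [-0.9 -1.7 -1.6] w 0.104 gf 77.9
turn 0.0502 delta mm [  10.2 -314.3    1.8]
```

View pics/lift.png

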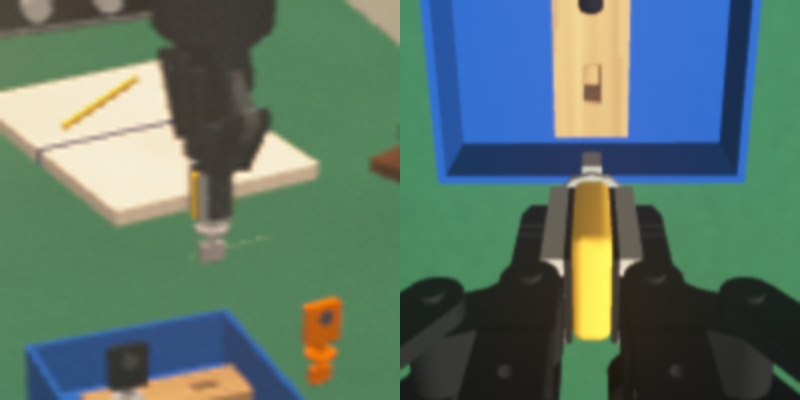

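Clean lift: the black key stays put and the bit is visible below the fingers. I'll traverse to the lock.

Emit:
drive_tool(
  increments=[
    {"delta_pos": [0,-15,0],"turn": 0.025,"jaw": -1},
    {"delta_pos": [0,-30,0],"turn": 0.025,"jaw": -1},
    {"delta_pos": [0,-38,0],"turn": 0,"jaw": -1},
    {"delta_pos": [0,-38,0],"turn": 0,"jaw": -1},
    {"delta_pos": [0,-38,0],"turn": 0,"jaw": -1},
    {"delta_pos": [0,-38,0],"turn": 0,"jaw": -1},
    {"delta_pos": [0,-38,0],"turn": 0,"jaw": -1},
    {"delta_pos": [0,-38,0],"turn": 0,"jaw": -1},
  ],
)

```text
time: 5.38
tool_pos: [0.5158, -0.1283, 0.3239]
tcp_rot: [0.0, -3.139, -0.002]
wrist_force: [0.2, 0.3, -1.1]
width: 0.101
grip_force: 78.0
```

Emit:
drive_tool(
  increments=[
    {"delta_pos": [10,-25,0],"turn": 0,"jaw": -1},
    {"delta_pos": [0,-15,0],"turn": 0,"jaw": -1},
    {"delta_pos": [0,0,0],"turn": 0,"jaw": -1},
    {"delta_pos": [0,0,0],"turn": 0,"jaw": -1},
    {"delta_pos": [0,0,0],"turn": 0,"jaw": -1},
    {"delta_pos": [0,0,0],"turn": 0,"jaw": -1},
  ],
)

```text
time: 5.88
tool_pos: [0.5069, -0.1657, 0.3249]
tcp_rot: [0.002, -3.14, -0.001]
wrist_force: [0.9, 0.5, -0.3]
width: 0.102
grip_force: 78.1
```

```bash
python3 - <<'E'
from h import *
plan([.5055,-.168,.325],np.pi)
c=grab('wrist','pics/w3.png')
print(proj(c,[.5055,-.168,.094]))
h=cv2.cvtColor(c['p'],cv2.COLOR_RGB2HSV)
np.save('w3.npy',c['p']); print(c['W'].round(4).tolist())
plan([.5055,-.168,.325],np.pi)
E
```

```text
t 5.88 pos [ 0.5069 -0.1657  0.3249] yaw -3.1403 zaxis [-1.3e-03  9.0e-04 -1.0e+00] F [ 0.9  0.5 -0.3] w 0.102 gf 78.1
turn 0.0013 delta mm [ 1.4 -2.3 -0.1]
[311.04153374 216.98510668]
[[-0.0008, 0.948, 0.3183, 0.4249], [1.0, 0.0003, 0.0015, -0.1651], [0.0013, 0.3183, -0.948, 0.2938], [0.0, 0.0, 0.0, 1.0]]
t 5.93 pos [ 0.507  -0.1656  0.3252] yaw -3.1399 zaxis [-9.e-04  6.e-04 -1.e+00] F [-0.4  0.8 -0.4] w 0.104 gf 78.1
turn 0.0017 delta mm [ 1.5 -2.4  0.2]
```

View pics/w3.png

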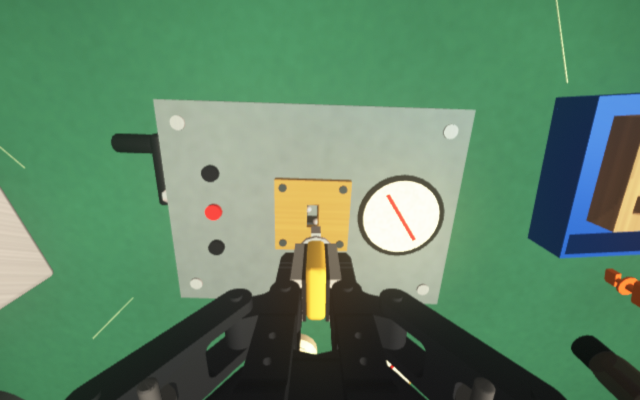

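The slot shows at (312,213), with the bit tip just below it at (315,229) and the plate spanning (274–351, 179–250). Now I'll measure slot versus bit.

```bash
python3 - <<'E'
from h import *
c=grab('wrist'); P=c['p']
h=cv2.cvtColor(P,cv2.COLOR_RGB2HSV)
m=cv2.inRange(h,(14,90,100),(26,255,255)); m[:170]=0; m[240:]=0; m[:,:260]=0; m[:,365:]=0
def edge(pts): return pts
L=[];Rr=[]
for r in range(184,234,3):
    u=np.nonzero(m[r])[0]; L.append(onz(c,u.min()-.0,r,.094)[:2]*1000); Rr.append(onz(c,u.max()+1,r,.094)[:2]*1000)
T=[]
for x in range(282,344,3):
    v=np.nonzero(m[:,x])[0]; T.append(onz(c,x,v.min(),.094)[:2]*1000)
L,Rr,T=map(np.array,(L,Rr,T))
for n,e,i in(('L',L,0),('R',Rr,0)):
    k=np.polyfit(e[:,0],e[:,1],1); print(n,'yaw',k[0],'y at x=506',np.polyval(k,506))
k=np.polyfit(T[:,1],T[:,0],1); print('T yaw',-k[0],'x at y=-167',np.polyval(k,-167),'-> centre',np.polyval(k,-167)+28)
a=cv2.resize(P[190:260,275:355],(800,700),interpolation=cv2.INTER_CUBIC)[:600]
cv2.imwrite('pics/w3c.png',a[:,:,::-1])
g=cv2.cvtColor(P,cv2.COLOR_RGB2GRAY)
for r in range(200,240,3): print(r,g[r,300:332].tolist())
E
```

```text
L yaw -0.024313372129083632 y at x=506 -195.02079644884037
R yaw -0.027744781208189684 y at x=506 -139.11646654008
T yaw -0.032989006470249015 x at y=-167 476.3362510007344 -> centre 504.3362510007344
200 [195, 195, 194, 195, 195, 195, 195, 195, 195, 195, 195, 195, 195, 195, 195, 195, 195, 195, 196, 196, 195, 195, 195, 196, 195, 196, 196, 195, 196, 196, 196, 196]
203 [193, 193, 193, 193, 193, 193, 193, 191, 191, 190, 189, 188, 186, 188, 187, 187, 187, 186, 187, 187, 192, 193, 193, 193, 194, 193, 193, 192, 192, 192, 192, 193]
206 [193, 192, 192, 192, 194, 194, 188, 163, 176, 190, 190, 181, 181, 181, 181, 180, 167, 120, 139, 181, 191, 193, 193, 193, 193, 194, 193, 194, 193, 193, 193, 193]
209 [194, 194, 193, 194, 194, 195, 195, 204, 224, 228, 224, 204, 184, 182, 182, 179, 167, 121, 138, 181, 192, 194, 194, 194, 194, 194, 193, 194, 194, 194, 194, 194]
212 [193, 193, 192, 193, 194, 195, 188, 153, 176, 182, 181, 179, 180, 180, 179, 180, 167, 121, 142, 189, 195, 194, 194, 194, 195, 195, 195, 195, 195, 195, 196, 196]
215 [194, 195, 195, 195, 195, 196, 185, 129, 129, 129, 129, 129, 129, 129,
[... 695 characters left out ...]
 196, 197, 197, 197, 197, 197, 197, 197]
230 [192, 192, 192, 192, 192, 192, 192, 193, 193, 192, 182, 134, 111, 108, 109, 109, 109, 108, 109, 117, 149, 191, 195, 194, 195, 195, 195, 195, 195, 195, 196, 195]
233 [191, 191, 191, 191, 191, 191, 191, 191, 191, 192, 191, 186, 185, 185, 184, 185, 184, 184, 185, 185, 188, 193, 192, 193, 192, 192, 193, 193, 193, 193, 193, 193]
236 [192, 193, 192, 193, 192, 192, 190, 189, 185, 173, 172, 178, 167, 148, 144, 145, 144, 156, 156, 176, 183, 179, 176, 189, 191, 191, 192, 191, 192, 192, 192, 192]
239 [191, 191, 190, 186, 162, 135, 137, 156, 174, 187, 197, 201, 209, 215, 216, 217, 217, 216, 215, 213, 210, 201, 196, 195, 191, 180, 174, 183, 191, 193, 192, 193]
```

View pics/w3c.png

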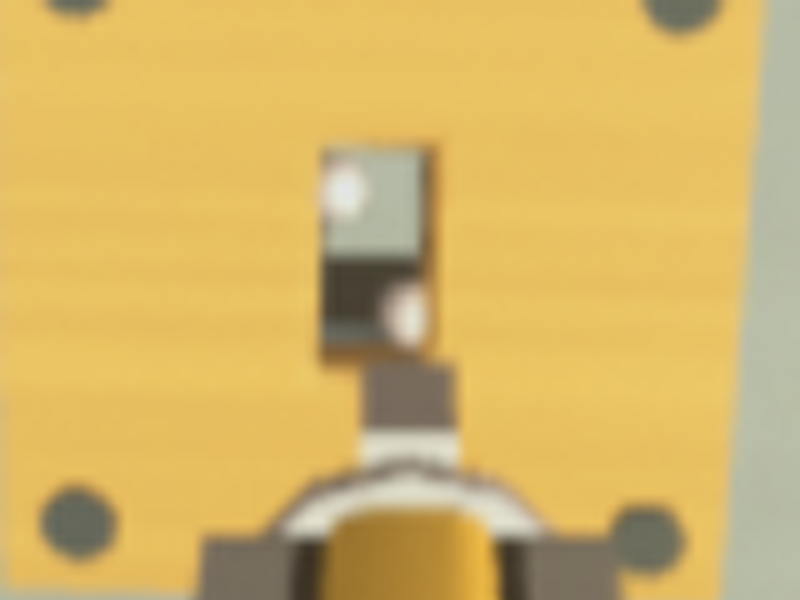

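```bash
python3 - <<'E'
from h import *
c=grab('wrist'); s=bot.read_state(); print(s['tool_pos'].round(4))
mm=lambda u,v,z:(onz(c,u,v,z)[:2]*1000).round(1)
print('slot corners', mm(307,204.5,.094),mm(319,204.5,.094),mm(307,226,.094),mm(318.7,226,.094))
z=s['tool_pos'][2]-.155
print('bit bottom edge',mm(311,226.5,z-.049),mm(320.3,226.5,z-.049),'ledge',mm(311,232.6,z-.035),mm(320.5,232.6,z-.035))
E
```

```text
[ 0.5071 -0.1657  0.3256]
slot corners [ 496.1 -171. ] [ 496.1 -162.1] [ 513.4 -171.2] [ 513.4 -162.3]
bit bottom edge [ 501.6 -167.7] [ 501.6 -161.6] ledge [ 499.4 -167.5] [ 499.4 -161.8]
```

Emit:
drive_tool(
  increments=[
    {"delta_pos": [2.5,-2.2,5],"turn": 0.028,"jaw": -1},
    {"delta_pos": [0,0,8],"turn": 0,"jaw": -1},
    {"delta_pos": [0,0,7],"turn": 0,"jaw": -1},
    {"delta_pos": [0,0,0],"turn": 0,"jaw": -1},
    {"delta_pos": [0,0,0],"turn": 0,"jaw": -1},
    {"delta_pos": [0,0,0],"turn": 0,"jaw": -1},
  ],
)

```text
time: 6.53
tool_pos: [0.5045, -0.169, 0.3054]
tcp_rot: [-0.044, -3.141, -0.0]
wrist_force: [-0.6, 0.5, -0.9]
width: 0.106
grip_force: 78.1
```

```bash
python3 - <<'E'
from h import *
plan([.5046,-.1679,.3],np.pi-.027)
c=grab('wrist'); P=c['p']; s=bot.read_state(); z=s['tool_pos'][2]-.155; print(proj(c,[.505,-.167,.094]))
cv2.imwrite('pics/w4.png',cv2.resize(P[195:255,275:355],(800,600),interpolation=cv2.INTER_CUBIC)[:,:,::-1])
E
```

```text
t 6.53 pos [ 0.5045 -0.169   0.3054] yaw 3.1137 zaxis [-5.e-04  2.e-04 -1.e+00] F [-0.6  0.5 -0.9] w 0.106 gf 78.1
turn -0.0009 delta mm [-0.1  1.1  5.4]
[317.13991715 229.98339109]
```

View pics/w4.png

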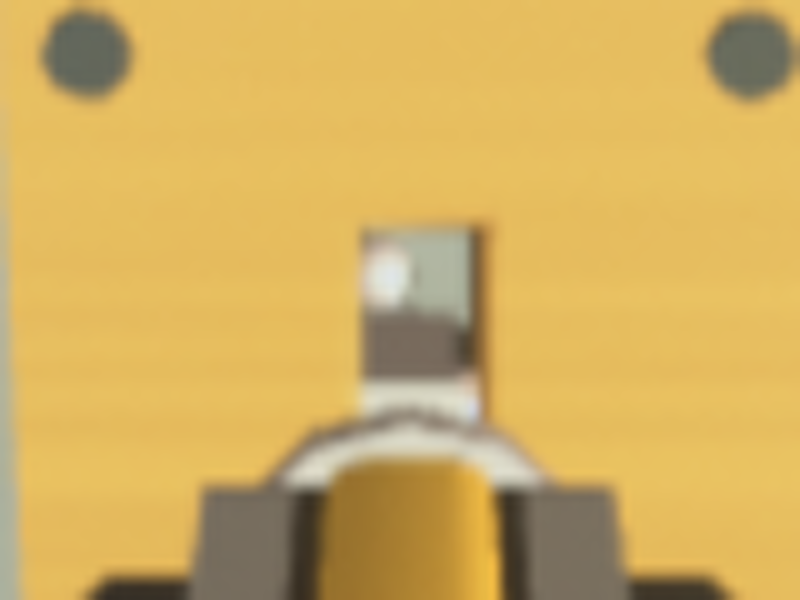

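```bash
python3 - <<'E'
from h import *
c=grab('wrist'); s=bot.read_state(); print(s['tool_pos'].round(4))
mm=lambda u,v,z:(onz(c,u,v,z)[:2]*1000).round(1)
z=s['tool_pos'][2]-.155
print('slot near', mm(311,217.8,.094),mm(323.8,217.8,.094))
print('bit bottom',mm(311.3,226.5,z-.049),mm(321,226.5,z-.049),'ledge',mm(311.2,232.9,z-.035),mm(322.,232.9,z-.035))
g=cv2.cvtColor(c['p'],cv2.COLOR_RGB2GRAY)
for r in (220,222,228,230,231,234): print(r,g[r,306:328].tolist())
E
```

```text
[ 0.5047 -0.1691  0.3059]
slot near [ 496.3 -171. ] [ 496.5 -162.4]
bit bottom [ 499.2 -170.8] [ 499.4 -164.5] ledge [ 497.2 -170.6] [ 497.4 -164.1]
220 [190, 189, 189, 191, 190, 181, 202, 215, 218, 207, 178, 178, 179, 178, 177, 162, 106, 125, 165, 187, 190, 190]
222 [191, 190, 191, 193, 194, 195, 217, 226, 226, 217, 182, 177, 177, 177, 176, 163, 107, 125, 167, 189, 190, 191]
228 [191, 191, 191, 193, 183, 134, 111, 109, 108, 109, 109, 109, 109, 107, 93, 74, 83, 124, 165, 189, 191, 191]
230 [190, 190, 190, 190, 183, 134, 111, 109, 109, 108, 109, 109, 109, 107, 93, 76, 87, 125, 165, 187, 190, 190]
231 [189, 189, 189, 190, 182, 134, 111, 109, 109, 109, 108, 109, 109, 109, 108, 118, 120, 130, 168, 187, 189, 189]
234 [192, 193, 192, 194, 201, 210, 213, 211, 211, 211, 210, 211, 212, 213, 214, 217, 205, 149, 177, 191, 192, 193]
```

Emit:
drive_tool(
  increments=[
    {"delta_pos": [0,0.8,2],"turn": 0,"jaw": -1},
    {"delta_pos": [0,0,3],"turn": 0,"jaw": -1},
    {"delta_pos": [0,0,3],"turn": 0,"jaw": -1},
    {"delta_pos": [0,0,1],"turn": 0,"jaw": -1},
    {"delta_pos": [0,0,1],"turn": 0,"jaw": -1},
    {"delta_pos": [0,0,0],"turn": 0,"jaw": -1},
  ],
  grip_force=100,
)

```text
time: 7.13
tool_pos: [0.505, -0.1684, 0.2967]
tcp_rot: [0.044, 3.14, -0.001]
wrist_force: [-1.2, 0.1, 3.8]
width: 0.097
grip_force: 100.9
```

Emit:
drive_tool(
  increments=[
    {"delta_pos": [0,0,1],"turn": 0,"jaw": -1},
    {"delta_pos": [0,0,1],"turn": 0,"jaw": -1},
    {"delta_pos": [0,0,0],"turn": 0,"jaw": -1},
  ],
)

```text
time: 7.38
tool_pos: [0.5053, -0.1685, 0.2964]
tcp_rot: [0.044, 3.139, -0.001]
wrist_force: [-3.1, 0.9, 13.0]
width: 0.101
grip_force: 102.4
```

```bash
python3 - <<'E'
from h import *
plan([.505,-.168,.275],np.pi-.027)
c=grab('wrist'); g=cv2.cvtColor(c['p'],cv2.COLOR_RGB2GRAY)
print(proj(c,[.496,-.167,.094]))
for r in range(218,246,2): print(r,g[r,304:332].tolist())
E
```

```text
t 7.38 pos [ 0.5053 -0.1685  0.2964] yaw 3.1138 zaxis [ 2.3e-03 -9.0e-04 -1.0e+00] F [-3.1  0.9 13. ] w 0.101 gf 102.4
turn -0.0008 delta mm [ 0.4  0.5 21.3]
[316.41117017 221.12334717]
218 [188, 188, 188, 189, 188, 188, 187, 187, 187, 188, 187, 188, 187, 187, 187, 188, 187, 188, 188, 187, 188, 187, 188, 188, 187, 188, 188, 188]
220 [188, 187, 187, 188, 189, 188, 184, 182, 181, 180, 179, 179, 177, 175, 172, 171, 168, 162, 151, 161, 179, 186, 187, 187, 188, 187, 188, 187]
222 [188, 188, 188, 189, 189, 183, 153, 148, 162, 171, 174, 176, 176, 176, 175, 175, 173, 159, 100, 132, 175, 187, 188, 188, 188, 188, 188, 188]
224 [186, 186, 186, 187, 188, 187, 179, 194, 209, 213, 206, 182, 173, 172, 173, 173, 172, 158, 101, 131, 174, 186, 187, 187, 187, 187, 187, 187]
226 [188, 188, 189, 188, 189, 190, 179, 166, 145, 141, 137, 123, 117, 119, 125, 129, 142, 141, 100, 131, 174, 187, 189, 189, 189, 188, 189, 189]
228 [190, 190, 190, 190, 191, 189, 164, 132, 109, 106, 106, 106, 106, 107, 107, 111, 124, 127, 98, 132, 175, 190, 191, 190, 191, 191, 191, 191]
230 [187, 187, 187, 187, 188, 184, 148, 108, 
[... 405 characters left out ...]
 183, 178, 160, 145, 153, 155, 134, 137, 134, 133, 137, 158, 170, 165, 126, 129, 130, 170, 184, 187, 186, 186, 187, 186, 187]
238 [183, 160, 130, 121, 118, 124, 148, 163, 180, 186, 198, 203, 206, 197, 192, 186, 179, 167, 158, 150, 155, 165, 180, 188, 191, 191, 190, 191]
240 [136, 156, 189, 198, 207, 202, 184, 182, 174, 174, 174, 175, 176, 177, 178, 181, 187, 198, 210, 211, 210, 203, 187, 172, 178, 187, 189, 189]
242 [190, 207, 208, 200, 160, 126, 119, 120, 120, 123, 125, 129, 132, 134, 137, 142, 153, 167, 182, 196, 209, 210, 209, 204, 187, 170, 174, 180]
244 [108, 72, 69, 89, 112, 115, 117, 118, 120, 123, 126, 129, 132, 135, 137, 143, 151, 164, 176, 175, 122, 73, 79, 109, 112, 109, 109, 111]
```

Emit:
drive_tool(
  increments=[
    {"delta_pos": [0.5,0.9,-1],"turn": 0,"jaw": -1},
    {"delta_pos": [0,0,1],"turn": 0,"jaw": -1},
    {"delta_pos": [0,0,1],"turn": 0,"jaw": -1},
    {"delta_pos": [0,0,0.5],"turn": 0,"jaw": -1},
    {"delta_pos": [0,0,0],"turn": 0,"jaw": -1},
  ],
)

```text
time: 7.85
tool_pos: [0.5051, -0.1679, 0.2961]
tcp_rot: [0.043, 3.138, -0.003]
wrist_force: [-5.2, 1.4, 19.6]
width: 0.099
grip_force: 103.2
```

Emit:
drive_tool(
  increments=[
    {"delta_pos": [1.0,0,0],"turn": 0,"jaw": -1},
    {"delta_pos": [0,0.8,0],"turn": 0,"jaw": -1},
    {"delta_pos": [0,-0.8,0],"turn": 0,"jaw": -1},
    {"delta_pos": [0,0,0],"turn": 0,"jaw": -1},
  ],
)

```text
time: 8.18
tool_pos: [0.5045, -0.1679, 0.2958]
tcp_rot: [0.044, 3.136, -0.004]
wrist_force: [-2.4, -0.5, 14.1]
width: 0.106
grip_force: 102.3
```

Emit:
drive_tool(
  increments=[
    {"delta_pos": [0.5,1,0.5],"turn": 0,"jaw": -1},
    {"delta_pos": [0,-1,0.5],"turn": 0,"jaw": -1},
    {"delta_pos": [0,-1,0],"turn": 0,"jaw": -1},
    {"delta_pos": [0,1,0],"turn": 0,"jaw": -1},
    {"delta_pos": [0,0,0],"turn": 0,"jaw": -1},
  ],
)

```text
time: 8.6
tool_pos: [0.5044, -0.168, 0.2955]
tcp_rot: [0.043, 3.135, -0.004]
wrist_force: [-2.9, 0.8, 18.0]
width: 0.101
grip_force: 102.8
```

```bash
python3 - <<'E'
from h import *
plan([.505,-.168,.275],np.pi-.027)
c=grab('wrist'); g=cv2.cvtColor(c['p'],cv2.COLOR_RGB2GRAY)
for r in range(218,246,2): print(r,g[r,304:332].tolist())
cv2.imwrite('pics/w5.png',cv2.resize(c['p'][195:255,275:355],(800,600),interpolation=cv2.INTER_CUBIC)[:,:,::-1])
E
```

```text
t 8.6 pos [ 0.5044 -0.168   0.2955] yaw 3.1139 zaxis [ 0.0062 -0.0027 -1.    ] F [-2.9  0.8 18. ] w 0.101 gf 102.8
turn -0.0007 delta mm [-0.5  0.  20.5]
218 [188, 189, 189, 188, 189, 189, 189, 188, 188, 189, 189, 188, 188, 189, 188, 189, 189, 189, 189, 188, 189, 189, 189, 189, 189, 189, 188, 189]
220 [187, 188, 187, 188, 187, 187, 185, 186, 186, 185, 184, 184, 183, 182, 182, 181, 180, 179, 180, 181, 186, 187, 187, 187, 187, 187, 187, 188]
222 [188, 188, 188, 188, 189, 181, 149, 156, 161, 166, 173, 174, 173, 171, 169, 166, 158, 129, 108, 138, 175, 187, 188, 188, 187, 188, 188, 188]
224 [186, 187, 186, 187, 189, 187, 177, 190, 199, 198, 184, 173, 173, 173, 173, 172, 167, 134, 101, 133, 175, 186, 187, 187, 188, 187, 187, 187]
226 [186, 186, 187, 187, 189, 191, 193, 173, 144, 138, 134, 117, 116, 117, 124, 129, 138, 130, 102, 136, 183, 187, 187, 187, 187, 187, 187, 187]
228 [190, 190, 190, 191, 192, 192, 183, 135, 108, 105, 106, 106, 106, 106, 106, 110, 125, 129, 105, 140, 187, 191, 191, 191, 191, 191, 191, 191]
230 [187, 187, 188, 188, 190, 183, 143, 119, 106, 105, 105, 106, 105, 106, 1
[... 374 characters left out ...]
 183, 180, 164, 131, 150, 159, 145, 138, 132, 131, 136, 161, 178, 163, 108, 114, 133, 179, 185, 186, 186, 186, 186, 186, 186]
238 [183, 158, 129, 120, 118, 125, 147, 163, 180, 185, 198, 203, 205, 195, 191, 183, 177, 163, 156, 148, 156, 168, 179, 187, 190, 190, 190, 189]
240 [136, 155, 189, 198, 208, 202, 184, 182, 175, 175, 176, 176, 177, 178, 179, 180, 186, 197, 209, 212, 211, 200, 185, 172, 181, 188, 189, 189]
242 [189, 207, 209, 201, 161, 126, 119, 120, 120, 123, 126, 129, 132, 134, 137, 141, 152, 167, 182, 196, 210, 210, 210, 203, 187, 169, 176, 183]
244 [108, 71, 70, 88, 112, 115, 116, 118, 120, 123, 125, 129, 132, 135, 138, 142, 151, 164, 176, 174, 118, 74, 79, 110, 111, 109, 109, 110]
```

View pics/w5.png

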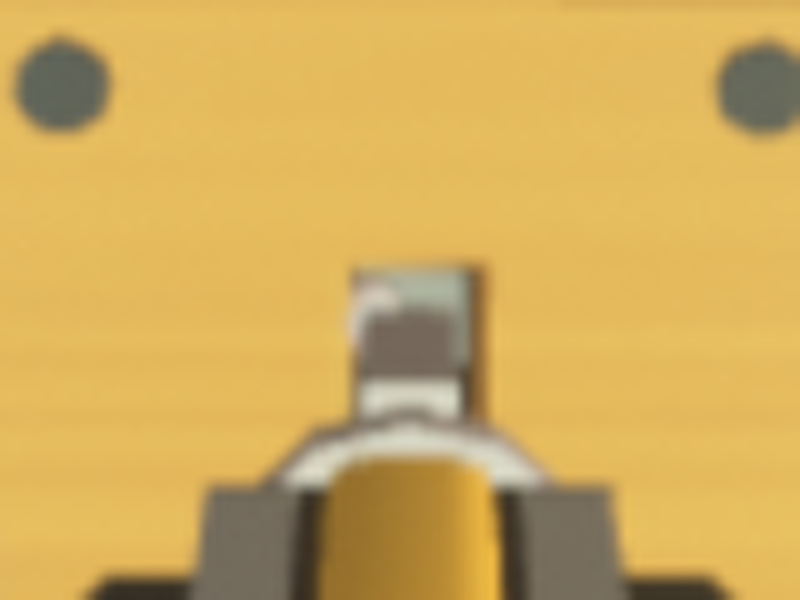

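```bash
python3 - <<'E'
from h import *
c=grab('wrist'); s=bot.read_state(); print(s['tool_pos'].round(4),s['wrist_force'].round(1))
mm=lambda u,v,z:(onz(c,u,v,z)[:2]*1000).round(1)
z=s['tool_pos'][2]-.155
print('slot near', mm(310,221.5,.094),mm(324,221.5,.094))
print('ledge',mm(310.9,232.7,z-.035),mm(320.9,232.7,z-.035))
E
```

```text
[ 0.5043 -0.168   0.2954] [-2.8  1.  17. ]
slot near [ 495.6 -171. ] [ 495.8 -162. ]
ledge [ 498.1 -170.3] [ 498.2 -164.2]
```

Emit:
drive_tool(
  increments=[
    {"delta_pos": [1,0.7,0],"turn": 0,"jaw": -1},
    {"delta_pos": [0,0.7,0.5],"turn": 0,"jaw": -1},
    {"delta_pos": [0,-1.2,0.5],"turn": 0,"jaw": -1},
    {"delta_pos": [0,1.2,0.5],"turn": 0,"jaw": -1},
    {"delta_pos": [0,-0.6,0],"turn": 0,"jaw": -1},
  ],
)

```text
time: 9.12
tool_pos: [0.5026, -0.167, 0.2909]
tcp_rot: [0.043, 3.137, -0.003]
wrist_force: [1.8, -1.9, 0.6]
width: 0.104
grip_force: 100.2
```

Emit:
drive_tool(
  increments=[
    {"delta_pos": [-1,0,1],"turn": 0,"jaw": -1},
    {"delta_pos": [0,0,2],"turn": 0,"jaw": -1},
    {"delta_pos": [0,0,1],"turn": 0,"jaw": -1},
    {"delta_pos": [0,0,0],"turn": 0,"jaw": -1},
  ],
)

```text
time: 9.45
tool_pos: [0.5027, -0.1669, 0.2851]
tcp_rot: [0.043, 3.141, -0.002]
wrist_force: [1.9, -5.2, -0.9]
width: 0.103
grip_force: 99.8
```

Emit:
drive_tool(
  increments=[
    {"delta_pos": [-0.6,-0.7,0],"turn": 0,"jaw": -1},
    {"delta_pos": [0,0,1],"turn": 0,"jaw": -1},
    {"delta_pos": [0,0,2],"turn": 0,"jaw": -1},
    {"delta_pos": [0,0,1],"turn": 0,"jaw": -1},
    {"delta_pos": [0,0,0],"turn": 0,"jaw": -1},
  ],
)

```text
time: 9.87
tool_pos: [0.503, -0.1671, 0.2811]
tcp_rot: [-0.043, -3.141, -0.0]
wrist_force: [0.6, -5.2, -1.8]
width: 0.102
grip_force: 99.9
```

Emit:
drive_tool(
  increments=[
    {"delta_pos": [-0.3,-0.5,1.5],"turn": 0,"jaw": -1},
    {"delta_pos": [0,0,1.5],"turn": 0,"jaw": -1},
    {"delta_pos": [0,0,1.5],"turn": 0,"jaw": -1},
    {"delta_pos": [0,0,1],"turn": 0,"jaw": -1},
    {"delta_pos": [0,0,0],"turn": 0,"jaw": -1},
  ],
)

```text
time: 10.28
tool_pos: [0.5032, -0.1673, 0.2761]
tcp_rot: [-0.044, -3.14, -0.001]
wrist_force: [-1.5, -1.0, 2.9]
width: 0.097
grip_force: 100.6
```

Emit:
drive_tool(
  increments=[
    {"delta_pos": [0,0,1],"turn": 0,"jaw": -1},
    {"delta_pos": [0,0,1],"turn": 0,"jaw": -1},
    {"delta_pos": [0,0,0],"turn": 0,"jaw": -1},
    {"delta_pos": [0,0,0],"turn": 0,"jaw": -1},
  ],
)

```text
time: 10.62
tool_pos: [0.5032, -0.1673, 0.276]
tcp_rot: [-0.044, -3.14, -0.001]
wrist_force: [-7.3, 0.8, 14.4]
width: 0.102
grip_force: 102.5
```

z has stopped at 0.276, which is exactly the predicted home height (grasp height minus slot-block height, plus 94 mm). Now I'll turn.

Emit:
drive_tool(
  increments=[
    {"delta_pos": [0,0,0],"turn": 0.08,"jaw": -1},
    {"delta_pos": [0,0,0],"turn": 0.08,"jaw": -1},
    {"delta_pos": [0,0,0],"turn": 0.08,"jaw": -1},
    {"delta_pos": [0,0,0],"turn": 0.08,"jaw": -1},
    {"delta_pos": [0,0,0],"turn": 0.08,"jaw": -1},
    {"delta_pos": [0,0,0],"turn": 0,"jaw": -1},
  ],
)

```text
time: 11.12
tool_pos: [0.5037, -0.1677, 0.2761]
tcp_rot: [0.672, 3.068, -0.0]
wrist_force: [-4.2, -1.4, 12.1]
width: 0.101
grip_force: 101.9
```

```bash
python3 -c "
from h import *
plan([.5032,-.1673,.276],np.pi-.027-1.7); s=bot.read_state(); print(s['torque'].round(3),s['q'].round(2))"
```

```text
t 11.12 pos [ 0.5037 -0.1677  0.2761] yaw 2.7106 zaxis [ 8.e-04 -3.e-04 -1.e+00] F [-4.2 -1.4 12.1] w 0.101 gf 101.9
turn 1.296 delta mm [ 0.3 -0.6  0.1]
[-0.089  0.7   -0.047] [-0.37  0.11  2.04 -0.    0.99 -1.51]
```

Emit:
drive_tool(
  increments=[
    {"delta_pos": [0,0,0],"turn": 0.09,"jaw": -1},
    {"delta_pos": [0,0,0],"turn": 0.09,"jaw": -1},
    {"delta_pos": [0,0,0],"turn": 0.09,"jaw": -1},
    {"delta_pos": [0,0,0],"turn": 0.09,"jaw": -1},
    {"delta_pos": [0,0,0],"turn": 0.09,"jaw": -1},
    {"delta_pos": [0,0,0],"turn": 0.09,"jaw": -1},
    {"delta_pos": [0,0,0],"turn": 0,"jaw": -1},
  ],
)

```text
time: 11.7
tool_pos: [0.504, -0.1674, 0.2761]
tcp_rot: [1.466, 2.777, 0.002]
wrist_force: [-2.6, 0.3, 10.2]
width: 0.102
grip_force: 101.8
```

```bash
python3 -c "
from h import *
plan([.5032,-.1673,.276],np.pi-.027-1.7); s=bot.read_state(); print(s['torque'].round(3),s['q'].round(2))"
```

```text
t 11.7 pos [ 0.504  -0.1674  0.2761] yaw 2.17 zaxis [ 1.5e-03  4.0e-04 -1.0e+00] F [-2.6  0.3 10.2] w 0.102 gf 101.8
turn 0.7554 delta mm [-0.1 -0.8  0.1]
[ 0.146  0.537 -0.019] [-0.37  0.11  2.04  0.    0.99 -0.97]
```

Emit:
drive_tool(
  increments=[
    {"delta_pos": [0,0,0.3],"turn": 0.09,"jaw": -1},
    {"delta_pos": [0,0,0],"turn": 0.09,"jaw": -1},
    {"delta_pos": [0,0,0],"turn": 0.09,"jaw": -1},
    {"delta_pos": [0,0,0],"turn": 0.09,"jaw": -1},
    {"delta_pos": [0,0,0],"turn": 0.09,"jaw": -1},
    {"delta_pos": [0,0,0],"turn": 0.09,"jaw": -1},
    {"delta_pos": [0,0,0],"turn": 0.09,"jaw": -1},
    {"delta_pos": [0,0,0],"turn": 0.08,"jaw": -1},
  ],
)

```text
time: 12.37
tool_pos: [0.5045, -0.1672, 0.2761]
tcp_rot: [2.34, 2.094, 0.004]
wrist_force: [-1.2, 2.3, 10.9]
width: 0.103
grip_force: 102.0
```

Emit:
drive_tool(
  increments=[
    {"delta_pos": [0,0,0],"turn": 0,"jaw": -1},
    {"delta_pos": [0,0,0],"turn": 0,"jaw": -1},
    {"delta_pos": [0,0,0],"turn": 0,"jaw": -1},
  ],
)

```text
time: 12.62
tool_pos: [0.5044, -0.1672, 0.2761]
tcp_rot: [2.336, 2.098, 0.004]
wrist_force: [-1.0, 1.5, 10.9]
width: 0.104
grip_force: 101.8
```

```bash
python3 - <<'E'
from h import *
plan([.5032,-.1673,.276],np.pi-.027-1.7); s=bot.read_state(); print(s['torque'].round(3),s['q'].round(2))
c=grab('wrist'); d=grab('side'); u,v=proj(d,[.505,-.167,.1]).astype(int); print(u,v)
a=cv2.resize(d['p'][v-40:v+40,u-40:u+40],(400,400),interpolation=cv2.INTER_CUBIC); b=cv2.resize(c['p'][180:340,240:400],(400,400),interpolation=cv2.INTER_CUBIC)
cv2.imwrite('pics/end.png',np.hstack([a,b])[:,:,::-1])
E
```

```text
t 12.62 pos [ 0.5044 -0.1672  0.2761] yaw 1.4636 zaxis [ 3.1e-03  7.0e-04 -1.0e+00] F [-1.   1.5 10.9] w 0.104 gf 101.8
turn 0.049 delta mm [-0.3 -1.2  0.1]
[0.416 0.295 0.083] [-0.37  0.11  2.04  0.    0.99 -0.26]
363 244
```

View pics/end.png

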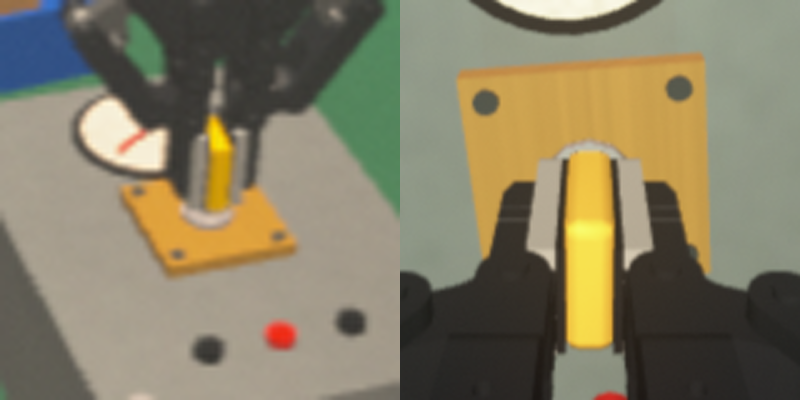

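The picture shows the disc flat on the brass plate, still gripped, and the head turned about 1.65 rad with roughly 11 N of downward push. Moments are steady and near the spring's value, so I'll hand in.

```bash
python3 -c "
from h import *
print(bot.finish_job())"
```

```text
the job is handed in; nothing more can be done
None
```

I handed the job in at about 12.7 s: the yellow-headed key is fully home in the lock, turned clockwise about 1.65 rad (about 1.5 rad at the cylinder once the bit's play is taken off), and still gripped under a steady downward push; the judge returned no verdict.

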